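# Load and pump up a ratchet cheese press

### The job

Push the drip tray with the cheese mould into the press until it is fully home against the rear stop, keeping the mould upright, and leave the tray there. Then pump the sprung black-handled lever through full strokes, all the way down and all the way back up, until the red band on the stem above the pressing plate has just gone completely up into the grey sleeve, and stop there: one stroke more would over-press the cheese. Let the lever come back up, and leave the kitchen timer alone.

Things in the scene. Friction and masses are not known exactly. Their poses are not given: they have to be found in the camera images.
- press: Fixed cheese press, 340 mm tall; its lever points roughly at the robot, the tray goes in from the right. Origin at z = 0 under the plunger's axis; x to its rear (the way the tray goes in), y to the lever's side. Wooden board x -155 to 85, y +-108 mm, top 24 mm high; rails at y +-67 mm, 38 mm high; columns at x 0, y +-90 mm; yoke 221 to 239 mm high, within 35 mm of x = 0.
- tray: Loose steel drip tray, 170 x 128 mm, 12 mm rim, 350 g, on the press board between the rails (3 mm play a side). Origin at its underside below the mould, axes as the press's. It slides along the press's x; fully home against the rear stop its origin is at x = 0, y = 0 of the press; it starts drawn out 55 to 80 mm to the front (-x). It takes 3 to 8 N to slide.
- tray_tab (a point): Middle of the front face of the tray's upright front tab, where to push: 110 mm in front (-x) of the tray's origin, 30 mm above its underside (54 mm above the worktop). The tab is 64 mm wide, 4 mm thick, its top 47 mm above the tray's underside (71 mm above the worktop). Reach it low from the front: wall cabinets hang 615 mm above the worktop from x = 0.56 m on.
- mould: Loose white perforated cheese mould, 100 mm in diameter at the rim, 64 mm high, with a wooden follower disc standing out of it to 72 mm; 500 g; it stands on the tray between four locating pips (up to about 5 mm of play). Origin at the centre of its underside.
- lever (a joint): Hand lever: 0 = up (a spring returns it), 0.35 rad = down on its stop. Hinge at y -34, z 265 mm of the press, axis along the press's x; the lever points to +y, 0.23 rad above level at 0, 0.12 below level at 0.35. Pressing the grip takes 2 to 5 N, up to 11 N under load. The ratchet takes one 10 mm tooth a stroke, only if the lever passes 0.32 and then comes back under 0.03.
- lever_grip (a point): Point on the upper face of the lever's black grip, where to press: 222 mm along the lever from its hinge, 9 mm above its middle line, moving with the lever (about 77 mm up and down). The grip is 38 mm wide, 95 mm long and 18 mm thick, rounded.
- plunger (a joint): How far the ratchet rod with the sleeve has been pumped down, m; 0.010 to 0.028 at the start; a holding pawl keeps it from rising. The pressing plate meets the follower of a mould that is home at 0.045.
- gauge (a joint): How far the sprung stem of the pressing plate is pushed up into the grey sleeve, m: 0 = free, 0.030 = bottomed. The red band is 12 mm wide, right below the sleeve at 0, so it is hidden from 0.012 on. Pumping on a mould that is home, it clicks to about 0.005, then 0.015 (band hidden), then 0.025 (over-pressed).
- foot_face (a point): Centre of the underside of the round steel pressing plate (80 mm in diameter, 9 mm thick) on the plunger's axis, 17 to 35 mm above the height of the follower at the start.
- timer: Loose red and white kitchen timer, 68 mm in diameter, 55 mm high, origin at its underside; stands at the front right; leave it alone.
Not all that is in view belongs to the job. There is more than one size of the mould; the one meant has the size given above.

How it is judged:
By the outcome, as a careful person would: the job done as asked, in the order asked, and still so for the second after the job is handed in, with the robot touching nothing.
It also fails if it takes over 67 s, if anything falls off the work surface, if the arm or the gripper's body presses on something with over 40 N, if the wrist force passes 120 N, or if a joint passes its speed limit or range.

### The arm

A 6-joint arm with a two-finger parallel gripper is mounted at the origin on a cart in front of the work surface, level with it; the furniture and walls round the work are solid. World frame = base frame: x ahead of the robot, y to its left, z up, the work surface at z = 0. Lengths are in m, angles in rad, forces in N, time in s.
With the tool pointing down it reaches from about 0.375 to 0.9 m from the base axis. Payload 3.1 kg.
Tool frame: the origin (TCP) lies on the centre line of the jaws, within the pads' length; the fingertips stand 14 mm ahead of it and the grasp point (between the pads) lies 5 mm behind it; z points along the fingers, y is the line along which they close (so a half turn about z gives the same grasp; the last joint's range is limited). The gripper opens to 87 mm and grips with 3 to 60 N. Pads are 19 mm wide; open, the fingers measure 117 mm over their backs; the gripper's body (75 mm by 190 mm) begins 51 mm behind the grasp point.
Start: joints at [-1.498, 0.527, 1.433, -0, 1.181, -0.178], TCP at [0.155, -0.605, 0.237] pointing down, gripper open.
Joint ranges: [-3.08, 3.08], [-0.75, 2.2], [0.22, 2.44], [-1.43, 4.57], [0, 2.65], [-2.85, 2.85]. Speed limits (rad/s): [2.79, 2.79, 3.14, 3.14, 3.14, 3.14].

### API

Orientations are given as a unit quaternion [x, y, z, w].
In Python, from rig import robot gives the robot as it stands.
- The arm moves only by the tool move_arm, never from a script. Its argument "commands" is a list of rows, each an object with "hand": the finger opening in cm, from 0 to 8.7; "travel": the shift along the tool's x, y, z in cm, a list of three; "twist": the turn, a rotation vector about the tool's x, y, z in degrees, a list of three. In form: [{"hand": hand, "travel": [dx, dy, dz], "twist": [wx, wy, wz]}, ...]. A call has 1 to 5 rows; each row shifts and turns the commanded pose from where the row before left it, along the tool's axes as they then stand; what a row does not reach is not made up. A row lasts 1/12 s, in which the tool goes at most 41.7 mm and 7.16 degrees, less where a joint would pass 70% of its speed; a pose out of reach is approached as far as the arm can. A call is refused whole if a number of a shift passes 4.17 or a number of a turn 7.16, either way. A call with a gripper value outside its range is refused whole. The fingers move at their own pace and stop on an object; "force" is the grip in N (left out, the last holds). Time passes only in rows, so rows that do not move let the fingers close. It gives the time, the measured TCP pose, the force, the opening and the grip force at its end, in the units of the state.
- robot.get_obs(): the state, without advancing time (a new reading comes with each control period).
- robot.camera(name): name is "scene" or "side" or "wrist"; returns a dict with "frame" (384x512x3 uint8, red, green, blue), "fov_y" (degrees; the focal length in pixels is half the picture's height over the tangent of half this angle, whatever the lens; pixels are square), "cx", "cy" (the principal point, pixels), "extrinsics" (4x4, takes a point from camera to world coordinates); the wrist camera has in their place "T_tool_cam" (4x4, takes a point from camera to tool coordinates, whose origin is the TCP and whose axes are the flange's). Camera axes: x right, y down, z forward; pixel columns grow to the right and rows downward; lengths in m; the calibration is good to about 2 mm. A picture is of the moment at which its call begins: read the wrist's pose just before it. There is no depth.
- robot.hand_in(): hands the job in; it is judged then, once.
The state is a dict: "time": time; "q": joint angles; "joint_velocities": joint speeds; "joint_torque": joint torques, N m; "position": TCP position; "tool_rot": TCP orientation; "ft_force": force on the tool from outside, world axes, zero at the start; "moment": the same for the moment, N m; "grip_width": finger opening in m; "grip_force": force on a finger pad.
Only numpy, scipy, OpenCV 4.12 (cv2) and the standard library are available. Lean on these libraries where they do the work, as an engineer would, in place of code of your own. Each camera call takes 0.05 s, during which the arm holds its last target. There are 200 camera calls.

## Working session

There is one attempt and no reset: what is moved stays moved. The work goes in short steps, Python scripts to look and compute and a tool call to move; the robot and the scene stay as the last step left them, time stands still between calls to the robot, and variables do not carry over. Pictures are saved under pics/ and viewed, at most 10 in all, crops included, and the job is handed in when it is done.

Besides the shell and the picture viewer there is one more tool, called after "Call:" by a JSON object that holds its "method" and its "body", one argument or row to a line. move_arm: Moves the arm, as the interface text tells. Its arguments: {"type":"object","properties":{"commands":{"type":"array"},"force":{"type":"number"}},"required":["commands"]}

```bash
mkdir -p pics
cat > h.py <<'E'
import numpy as np, cv2
from rig import robot
from scipy.spatial.transform import Rotation as R
def cam(n,save=None):
    c=robot.camera(n)
    if save: cv2.imwrite('pics/'+save,c['frame'][:,:,::-1])
    return c
def K(c):
    f=c['frame'].shape[0]/2/np.tan(np.radians(c['fov_y'])/2); return f
def ray(c,u,v):
    T=np.array(c['extrinsics']); d=T[:3,:3]@np.array([(u-c['cx'])/K(c),(v-c['cy'])/K(c),1]); return T[:3,3],d/np.linalg.norm(d)
def plane(c,u,v,z):
    o,d=ray(c,u,v); return o+d*(z-o[2])/d[2]
def proj(c,p):
    T=np.array(c['extrinsics']); q=T[:3,:3].T@(np.array(p)-T[:3,3]); return q[:2]/q[2]*K(c)+[c['cx'],c['cy']]
def tri(r1,r2):
    (a,u),(b,v)=r1,r2
    s=np.linalg.lstsq(np.c_[u,-v],b-a,rcond=None)[0]; p,q=a+u*s[0],b+v*s[1]
    return (p+q)/2,np.linalg.norm(p-q)
E
python3 - <<'E'
from h import *
import pickle
d={}
for n in('scene','side'):
    c=cam(n); d[n]=c; print(n,c['fov_y'],c['cx'],c['cy'],np.round(c['extrinsics'],3).tolist())
pickle.dump(d,open('c0.pkl','wb'))
cv2.imwrite('pics/a.png',np.vstack([cv2.resize(d[n]['frame'],(400,300))[:,:,::-1] for n in d]) if 0 else cv2.resize(d['scene']['frame'],(800,600),interpolation=cv2.INTER_CUBIC)[:,:,::-1])
cv2.imwrite('pics/b.png',cv2.resize(d['side']['frame'],(800,600),interpolation=cv2.INTER_CUBIC)[:,:,::-1])
o=robot.get_obs();print(o['time'],o['tool_rot'])
E
```

```text
scene 54.212415425725275 251.33292288095106 194.84743438399965 [[-0.579, -0.636, 0.51, 0.027], [-0.815, 0.446, -0.37, 0.347], [0.008, -0.63, -0.777, 0.986], [0.0, 0.0, 0.0, 1.0]]
side 43.305813714125996 255.23652075902956 190.39982954951267 [[1.0, 0.008, -0.016, 0.542], [0.018, -0.346, 0.938, -1.131], [0.001, -0.938, -0.346, 0.594], [0.0, 0.0, 0.0, 1.0]]
0.1 [ 9.92146257e-01  1.25079321e-01  3.91003173e-05 -9.82801200e-04]
```

View pics/a.png

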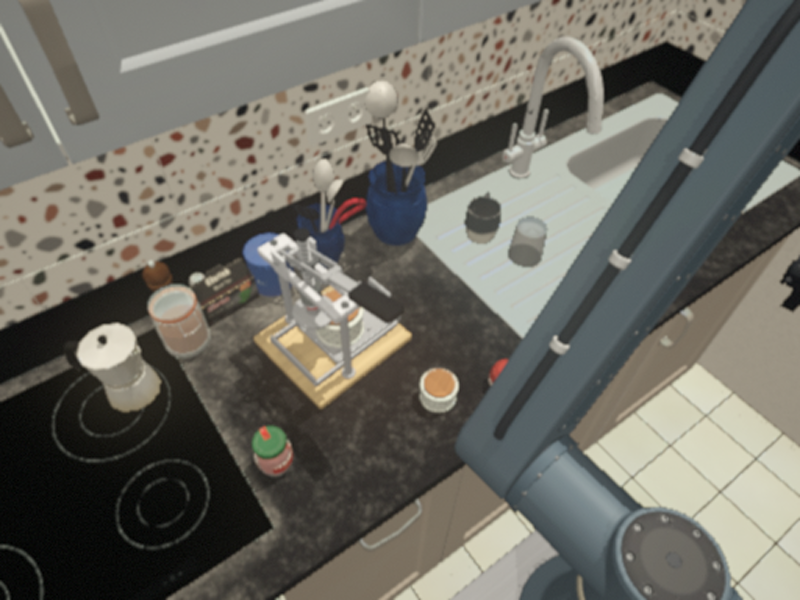

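View pics/b.png

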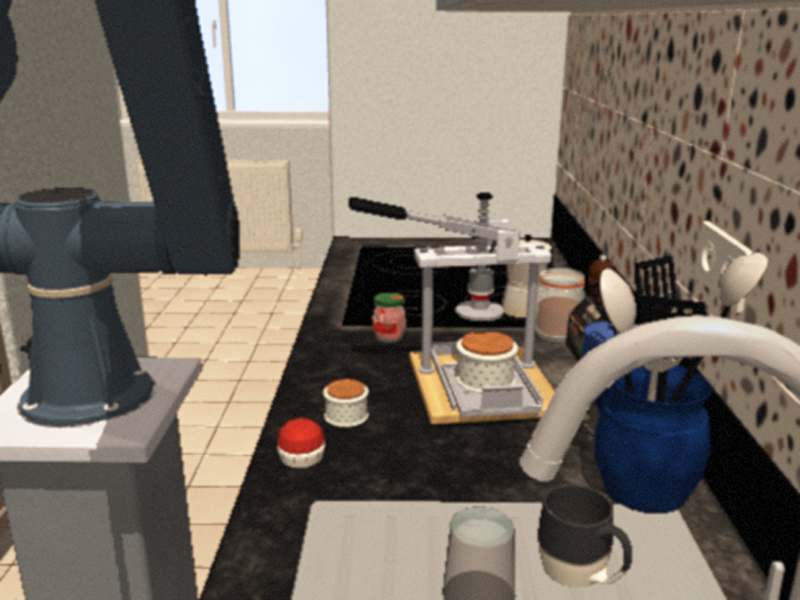

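The scene view shows the press at (335,330), its lever pointing towards the robot, and the tray drawn out to the right. The side view shows the tab at (503,397), the gauge and red band at (480,295), the grip at (375,208), a smaller decoy mould at (346,400) and the timer at (301,440). Next I'll fit the board corners.

Run:
```python
from h import *
import pickle
d=pickle.load(open('c0.pkl','rb'))
for n,roi in (('scene',(150,190,270,265)),('side',(255,210,365,275))):
    c=d[n]; x0,y0,x1,y1=roi
    hsv=cv2.cvtColor(c['frame'],cv2.COLOR_RGB2HSV)
    m=cv2.inRange(hsv,(13,70,110),(28,255,255)); mm=np.zeros_like(m); mm[y0:y1,x0:x1]=m[y0:y1,x0:x1]
    pts=cv2.findNonZero(mm); h=cv2.convexHull(pts)
    a=cv2.approxPolyDP(h,2.5,True)[:,0]
    print(n,len(pts)); 
    for u,v in a: print((u,v),np.round(plane(c,u,v,.024),3),np.round(plane(c,u,v,0),3))
c=d['side']
x=cv2.resize(c['frame'][165:280,255:365],None,fx=5,fy=5,interpolation=cv2.INTER_CUBIC)
cv2.imwrite('pics/c.png',x[:,:,::-1])
```

```text
scene 1988
(np.int32(263), np.int32(213)) [ 0.577 -0.098  0.024] [ 0.591 -0.109  0.   ]
(np.int32(206), np.int32(260)) [0.536 0.138 0.024] [0.549 0.132 0.   ]
(np.int32(162), np.int32(217)) [0.747 0.172 0.024] [0.765 0.167 0.   ]
(np.int32(176), np.int32(205)) [0.764 0.113 0.024] [0.782 0.107 0.   ]
(np.int32(210), np.int32(190)) [ 0.755 -0.009  0.024] [ 0.773 -0.018  0.   ]
(np.int32(256), np.int32(207)) [ 0.609 -0.093  0.024] [ 0.624 -0.104  0.   ]
side 1316
(np.int32(364), np.int32(235)) [0.818 0.068 0.024] [0.829 0.119 0.   ]
(np.int32(346), np.int32(267)) [ 0.741 -0.109  0.024] [ 0.749 -0.066  0.   ]
(np.int32(276), np.int32(270)) [ 0.574 -0.127  0.024] [ 0.575 -0.085  0.   ]
(np.int32(262), np.int32(226)) [0.54  0.121 0.024] [0.54  0.174 0.   ]
(np.int32(295), np.int32(216)) [0.638 0.195 0.024] [0.642 0.251 0.   ]
(np.int32(358), np.int32(210)) [0.834 0.246 0.024] [0.846 0.304 0.   ]
(np.int32(362), np.int32(212)) [0.843 0.23  0.024] [0.856 0.287 0.   ]
```

View pics/c.png

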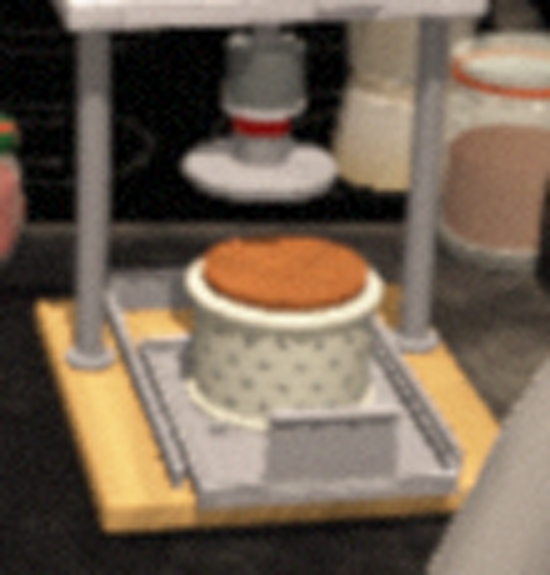

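The crop shows the board's front-left top corner at about (103,510), the tab's top edge from (272,412) to (397,408), and the red band at (262,127), fully visible, so the gauge reads 0. Next is a crop of the press from the scene camera.

Run:
```python
from h import *
import pickle
d=pickle.load(open('c0.pkl','rb'))
a=cv2.resize(d['scene']['frame'][148:263,155:285],None,fx=5,fy=5,interpolation=cv2.INTER_CUBIC)
cv2.imwrite('pics/d.png',a[:,:,::-1])
c=d['side']
for u,v in ((309.4,247.4),(334.4,246.6)): print(plane(c,u,v,.071).round(3))
```

```text
[ 0.653 -0.101  0.071]
[ 0.713 -0.096  0.071]
```

View pics/d.png

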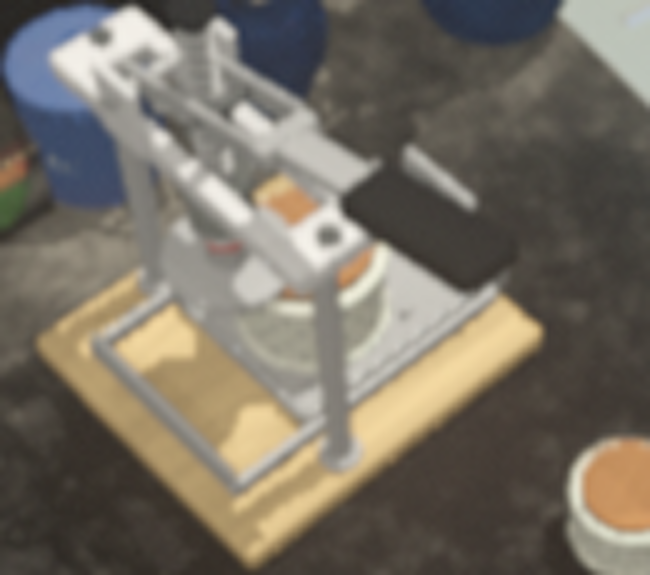

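The crop shows the board's rear-far corner at (38,342), the near-rear corner at about (250,545), the right corner at (542,328), the yoke's column bolts at (330,235) and (103,37), and the black grip from (345,205) to (490,265).

Run:
```python
from h import *
import pickle
d=pickle.load(open('c0.pkl','rb'));s,c=d['scene'],d['side']
S=lambda u,v:(155+u/5,148+v/5)
C=lambda u,v:(255+u/5,165+v/5)
obs=[('bolt+',s,S(330,235),.240,(0,.09)),('bolt-',s,S(103,37),.240,(0,-.09)),('near col base side',c,C(91,358),.026,(0,.09)),('far col base',c,C(416,340),.026,(0,-.09)),
('FL top',c,C(104,508),.024,(-.155,.108)),('RL top',c,C(38,305),.024,(.085,.108)),('rear far',s,S(38,342),.024,(.085,-.108)),('rear near',s,S(250,543),.024,(.085,.108)),('front near',s,S(542,326),.024,(-.155,.108))]
P=[];Q=[]
for n,k,uv,z,m in obs:
    w=plane(k,*uv,z); P.append(m);Q.append(w[:2]); print(n,w.round(3))
P,Q=np.array(P),np.array(Q)
X=P-P.mean(0);Y=Q-Q.mean(0)
th=np.arctan2((X[:,0]*Y[:,1]-X[:,1]*Y[:,0]).sum(),(X*Y).sum())
Rm=np.array([[np.cos(th),-np.sin(th)],[np.sin(th),np.cos(th)]]);t=Q.mean(0)-Rm@P.mean(0)
print(np.degrees(th),t); print(((Q-(P@Rm.T+t))*1000).round(1))
W=lambda p:np.r_[Rm@np.array(p[:2])+t,p[2]]
a=.23
g=(0,-.034+.222*np.cos(a)-.009*np.sin(a),.265+.222*np.sin(a)+.009*np.cos(a))
print('grip',W(g).round(4),'proj',proj(s,W(g)),proj(c,W(g)))
# grip via masks
for n,k,(x0,y0,x1,y1) in (('scene',s,(218,170,262,210)),('side',c,(220,122,262,142))):
    m=(k['frame'].max(2)<55).astype(np.uint8); mm=m*0; mm[y0:y1,x0:x1]=m[y0:y1,x0:x1]
    nn,l,st,ce=cv2.connectedComponentsWithStats(mm); i=1+st[1:,4].argmax(); print(n,st[i],ce[i]); 
    globals()['r'+n]=ray(k,*ce[i])
print('grip tri',tri(rscene,rside))
m1,m2=plane(c,309.4,247.4,.071),plane(c,334.4,246.6,.071)
for m in(m1,m2,(m1+m2)/2): print('tab top in press',(Rm.T@(m[:2]-t)).round(4))
b=[tri(ray(s,*proj(s,W((0,0,.2)))),ray(c,307.4,190))]
tm=(np.r_[.0,0]); 
for dx in(-.055,-.0675,-.08): print('tab',dx,W((dx-.11,0,.071)).round(4),proj(c,W((dx-.11,0,.071))))
# rail/ gauge: side projections
for z in(.1,.14,.16): print(proj(c,W((0,0,z))))
```

```text
bolt+ [0.561 0.056 0.24 ]
bolt- [0.754 0.084 0.24 ]
near col base side [0.57  0.049 0.026]
far col base [0.749 0.075 0.026]
FL top [ 0.574 -0.111  0.024]
RL top [0.541 0.121 0.024]
rear far [0.748 0.169 0.024]
rear near [0.548 0.134 0.024]
front near [ 0.576 -0.098  0.024]
98.94726557325345 [0.65912232 0.06492194]
[[ -9.1   5.4]
 [  6.1   4.7]
 [  0.1  -2.1]
 [  0.6  -3.7]
 [ -2.7  -6. ]
 [  2.3 -10.7]
 [ -4.6   3.4]
 [  8.4   2.1]
 [ -0.9   6.8]]
grip [0.4812 0.0369 0.3244] proj [244.87578822 190.23207804] [238.79501388 128.59530997]Traceback (most recent call last):
  File "<stdin>", line 23, in <module>
ValueError: attempt to get argmax of an empty sequence
```

Run:
```python
from h import *
import pickle
d=pickle.load(open('c0.pkl','rb'));s,c=d['scene'],d['side']
q=.64
D=lambda k,u,v,z=0:plane(k,u*q,v*q,z).round(3)
print('crock base side',D(c,655,505),'scene',D(s,400,240))
print('mug side',D(c,575,580),'scene',D(s,485,240)); print('faucet base scene',D(s,520,175)); print('spout tip tri',tri(ray(s,595*q,128*q),ray(c,540*q,470*q)))
print('faucet top tri',tri(ray(s,572*q,42*q),ray(c,690*q,322*q)))
print('glass scene',D(s,527,262)); print('timer side',D(c,301,460),'decoy',D(c,346,420),D(s,438,405))
t=np.array([.6591,.0649]);th=np.radians(98.95);Rm=np.array([[np.cos(th),-np.sin(th)],[np.sin(th),np.cos(th)]])
print('grip tri',tri(ray(s,155+420/5,148+225/5),ray(c,375*q,208*q)))
print('grip end',tri(ray(s,155+490/5,148+265/5),ray(c,350*q,204*q)))
m=(plane(c,309.4,247.4,.071)+plane(c,334.4,246.6,.071))/2; print('tab',m,Rm.T@(m[:2]-t))
print('tab via scene? mould top centre side',plane(c,255+285/5,165+272/5,.098), Rm.T@(plane(c,255+285/5,165+272/5,.098)[:2]-t))
```

```text
crock base side [ 0.862 -0.295  0.   ] scene [ 0.826 -0.25  -0.   ]
mug side [ 0.729 -0.438  0.   ] scene [ 0.71  -0.416  0.   ]
faucet base scene [ 0.841 -0.653  0.   ]
spout tip tri (array([ 0.64506632, -0.62172236,  0.26404506]), np.float64(0.002776581917396595))
faucet top tri (array([ 0.75056857, -0.62061491,  0.39628842]), np.float64(0.020606890569887376))
glass scene [ 0.6   -0.448  0.   ]
timer side [ 0.386 -0.198  0.   ] decoy [ 0.441 -0.082  0.   ] [ 0.424 -0.05   0.   ]
grip tri (array([0.48641565, 0.04740377, 0.31234102]), np.float64(0.006721061264597409))
grip end (array([0.44600057, 0.03783474, 0.31982794]), np.float64(0.0031875106383565622))
tab [ 0.68262564 -0.09875045  0.071     ] [-0.16531786  0.0022203 ]
tab via scene? mould top centre side [0.66725687 0.00194883 0.098     ] [-0.0634537   0.00173592]
```

Call:
{"method": "move_arm", "body": {
  "commands": [
    {"hand": 0,"travel": [0,0,0],"twist": [0,0,5.4]},
    {"hand": 0,"travel": [2,-1.2,0],"twist": [0,0,0]},
    {"hand": 0,"travel": [3,-1.8,0],"twist": [0,0,0]},
    {"hand": 0,"travel": [3,-1.8,0],"twist": [0,0,0]},
    {"hand": 0,"travel": [3,-1.8,0],"twist": [0,0,0]}
  ],
  "force": 20
}}

```text
time: 0.52
position: [0.254, -0.5219, 0.2359]
tool_rot: [0.997, 0.077, -0.0, -0.001]
ft_force: [0.5, -0.2, -1.2]
grip_width: 0.0613
grip_force: 0.0
```

Call:
{"method": "move_arm", "body": {
  "commands": [
    {"hand": 0,"travel": [3,-1.8,0],"twist": [0,0,0]},
    {"hand": 0,"travel": [3,-1.8,0],"twist": [0,0,0]},
    {"hand": 0,"travel": [3,-1.8,0],"twist": [0,0,0]},
    {"hand": 0,"travel": [3,-1.8,0],"twist": [0,0,0]},
    {"hand": 0,"travel": [3,-1.8,0],"twist": [0,0,0]}
  ]
}}

```text
time: 0.93
position: [0.3885, -0.4092, 0.2362]
tool_rot: [0.997, 0.078, -0.0, -0.0]
ft_force: [0.5, 0.3, 0.4]
grip_width: 0.028
grip_force: 0.0
```

Call:
{"method": "move_arm", "body": {
  "commands": [
    {"hand": 0,"travel": [3,-1.8,0],"twist": [0,0,0]},
    {"hand": 0,"travel": [3,-1.8,0],"twist": [0,0,0]},
    {"hand": 0,"travel": [3,-1.8,0],"twist": [0,0,0]},
    {"hand": 0,"travel": [3,-1.8,0],"twist": [0,0,0]},
    {"hand": 0,"travel": [3,-1.8,0],"twist": [0,0,0]}
  ]
}}

```text
time: 1.35
position: [0.5227, -0.2969, 0.2361]
tool_rot: [0.997, 0.078, -0.0, -0.0]
ft_force: [0.0, 0.8, -0.5]
grip_width: 0.0018
grip_force: 0.0
```

Run:
```python
from h import *
o=robot.get_obs(); print(o['time'],np.round(o['q'],3),np.round(o['position'],4),R.from_quat(o['tool_rot']).as_matrix().round(3).tolist(),np.round(o['ft_force'],1))
```

```text
1.35 [-0.702  0.496  1.494 -0.     1.152  0.712] [ 0.5227 -0.2969  0.2361] [[0.988, 0.156, -0.001], [0.156, -0.988, 0.001], [-0.001, -0.001, -1.0]] [ 0.   0.8 -0.5]
```

Call:
{"method": "move_arm", "body": {
  "commands": [
    {"hand": 0,"travel": [3.5,-1.7,0],"twist": [0,0,0]},
    {"hand": 0,"travel": [3.5,-1.7,0],"twist": [0,0,0]},
    {"hand": 0,"travel": [3.5,-1.6,0],"twist": [0,0,0]},
    {"hand": 0,"travel": [3.5,-1.6,0],"twist": [0,0,0]},
    {"hand": 0,"travel": [3.5,-1.6,0],"twist": [0,0,0]}
  ]
}}

```text
time: 1.77
position: [0.6829, -0.1886, 0.2359]
tool_rot: [0.997, 0.078, -0.001, -0.0]
ft_force: [0.9, -0.3, 0.3]
grip_width: 0.0005
grip_force: 0.0
```

Call:
{"method": "move_arm", "body": {
  "commands": [
    {"hand": 0,"travel": [1.0,0,0],"twist": [6,0,0]},
    {"hand": 0,"travel": [0,0,0],"twist": [6,0,0]},
    {"hand": 0,"travel": [0,0,0],"twist": [6,0,0]},
    {"hand": 0,"travel": [0,0,0],"twist": [6,0,0]},
    {"hand": 0,"travel": [0,0,0],"twist": [6,0,0]}
  ]
}}

```text
time: 2.18
position: [0.692, -0.1886, 0.2367]
tool_rot: [0.962, 0.076, -0.02, -0.26]
ft_force: [0.6, -0.4, -1.1]
grip_width: 0.0005
grip_force: 0.0
```

Run:
```python
from h import *
o=robot.get_obs(); print(o['time'],np.round(o['q'],3),np.round(o['position'],4),R.from_quat(o['tool_rot']).as_matrix().round(3).tolist(),np.round(o['ft_force'],1))
cam('side','e.png')
```

```text
2.1833 [-0.578  0.802  0.983  0.388  1.718  0.822] [ 0.692  -0.1886  0.2367] [[0.988, 0.136, -0.078], [0.157, -0.853, 0.498], [0.001, -0.504, -0.864]] [ 0.6 -0.4 -1.1]
```

View pics/e.png

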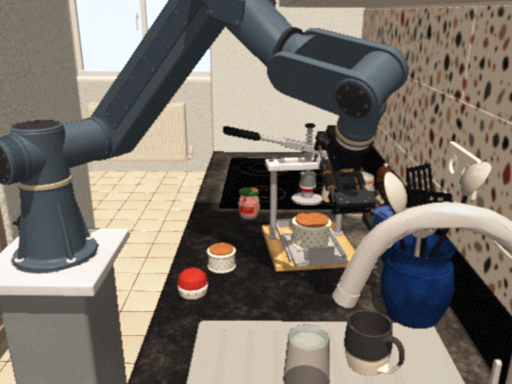

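The arm is posed above the front of the tray, with the gripper at about (350,185) and clear of the faucet, crock and mould. Now I'll lower it.

Call:
{"method": "move_arm", "body": {
  "commands": [
    {"hand": 0,"travel": [0.5,1.8,3.1],"twist": [0,0,0]},
    {"hand": 0,"travel": [0,1.8,3.1],"twist": [0,0,0]},
    {"hand": 0,"travel": [0,1.8,3.1],"twist": [0,0,0]},
    {"hand": 0,"travel": [0,1.8,3.1],"twist": [0,0,0]},
    {"hand": 0,"travel": [0,1.8,3.0],"twist": [0,0,0]}
  ]
}}

```text
time: 2.65
position: [0.6962, -0.1883, 0.0561]
tool_rot: [0.963, 0.076, -0.021, -0.257]
ft_force: [0.8, 0.1, 0.1]
grip_width: 0.0003
grip_force: 0.0
```

Run:
```python
from h import *
o=robot.get_obs(); print(o['time'],np.round(o['q'],3),np.round(o['position'],4),R.from_quat(o['tool_rot']).as_matrix().round(3).tolist(),np.round(o['ft_force'],1))
c=cam('side'); cv2.imwrite('pics/f.png',cv2.resize(c['frame'][130:300,240:420],None,fx=3.3,fy=3.3,interpolation=cv2.INTER_CUBIC)[:,:,::-1])
```

```text
2.65 [-0.573  0.995  1.069  0.383  1.454  0.723] [ 0.6962 -0.1883  0.0561] [[0.988, 0.135, -0.079], [0.157, -0.856, 0.492], [-0.001, -0.499, -0.867]] [0.8 0.1 0.1]
```

View pics/f.png

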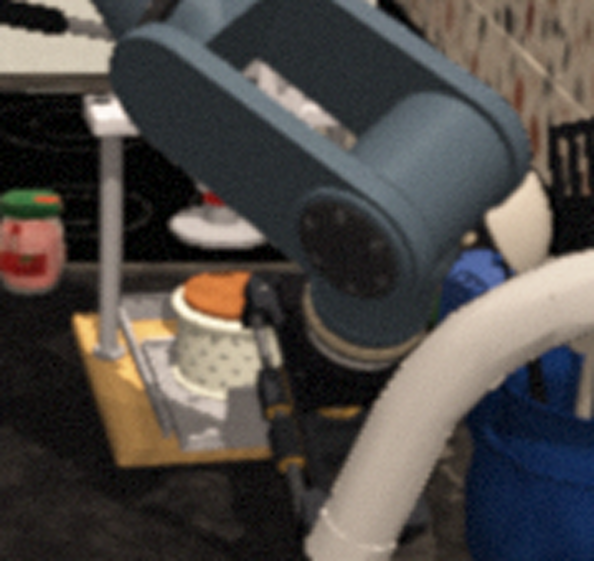

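The view shows the gripper close to the tab, which is at (240,410) in the crop. I'll project the fingertips to check where they are.

Run:
```python
from h import *
o=robot.get_obs();c=cam('side');M=R.from_quat(o['tool_rot']).as_matrix();p=np.array(o['position'])
f=lambda v:((proj(c,p+M@np.array(v))-[240,130])*3.3).round(0)
for n,v in dict(tcp=(0,0,0),tip=(0,0,.014),bodyc=(0,0,-.056),bup=(0,-.095,-.056),blow=(0,.095,-.056),bl=(-.037,.095,-.056),wr=(0,0,-.2)).items(): print(n,f(v),(p+M@np.array(v)).round(3))
w=cam('wrist','w.png'); print(w['fov_y'],np.round(w['T_tool_cam'],3).tolist())
x=cv2.resize(w['frame'],(512,384));cv2.imwrite('pics/w.png',x[:,:,::-1])
```

```text
tcp [297. 477.] [ 0.692 -0.187  0.048]
tip [293. 488.] [ 0.691 -0.18   0.035]
bodyc [315. 433.] [ 0.697 -0.214  0.096]
bup [284. 313.] [ 0.685 -0.133  0.144]
blow [349. 568.] [ 0.709 -0.296  0.048]
bl [290. 572.] [ 0.673 -0.301  0.048]
wr [367. 302.] [ 0.71  -0.286  0.22 ]
66.4903965561636 [[0.001, -0.953, -0.303, 0.084], [1.0, 0.001, 0.001, -0.0], [-0.0, -0.303, 0.953, -0.149], [0.0, 0.0, 0.0, 1.0]]
```

View pics/w.png

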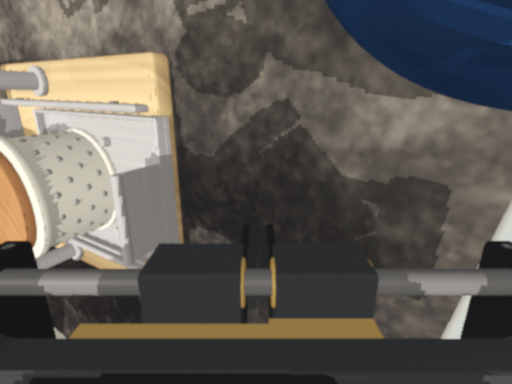

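Call:
{"method": "move_arm", "body": {
  "commands": [
    {"hand": 0,"travel": [0.2,-1.3,0.4],"twist": [0,0,0]},
    {"hand": 0,"travel": [0.2,-1.3,0.4],"twist": [0,0,0]},
    {"hand": 0,"travel": [0,-1.3,0.4],"twist": [0,0,0]},
    {"hand": 0,"travel": [0,0,0],"twist": [0,0,0]},
    {"hand": 0,"travel": [0,0,0],"twist": [0,0,0]}
  ]
}}

```text
time: 3.22
position: [0.6954, -0.1474, 0.0699]
tool_rot: [0.963, 0.077, -0.019, -0.257]
ft_force: [0.1, -0.8, -0.7]
grip_width: 0.0003
grip_force: 0.0
```

Call:
{"method": "move_arm", "body": {
  "commands": [
    {"hand": 0,"travel": [0,-0.43,0.25],"twist": [0,0,0]},
    {"hand": 0,"travel": [0,-0.43,0.25],"twist": [0,0,0]},
    {"hand": 0,"travel": [0,-0.43,0.25],"twist": [0,0,0]},
    {"hand": 0,"travel": [0,0,0],"twist": [0,0,0]}
  ]
}}

```text
time: 3.55
position: [0.6917, -0.133, 0.0671]
tool_rot: [0.963, 0.076, -0.021, -0.259]
ft_force: [0.6, 0.5, -0.6]
grip_width: 0.0004
grip_force: 0.0
```

```bash
cat >> h.py <<'E'
t0=np.array([.6591,.0649]);th=np.radians(98.95);Rm=np.array([[np.cos(th),-np.sin(th)],[np.sin(th),np.cos(th)]])
def st():
    o=robot.get_obs();p=np.array(o['position']);f=np.array(o['ft_force'])
    print(round(o['time'],2),p.round(4),'press',(Rm.T@(p[:2]-t0)).round(4),'F',f.round(1),'Fpress',(Rm.T@f[:2]).round(1),'q',np.round(o['q'],2))
    return o
E
python3 - <<'E'
from h import *
st(); w=cam('wrist','w2.png')
E
```

```text
3.55 [ 0.6917 -0.133   0.0671] press [-0.2006 -0.0014] F [ 0.6  0.5 -0.6] Fpress [ 0.4 -0.7] q [-0.52  0.95  1.15  0.41  1.4   0.75]
```

View pics/w2.png

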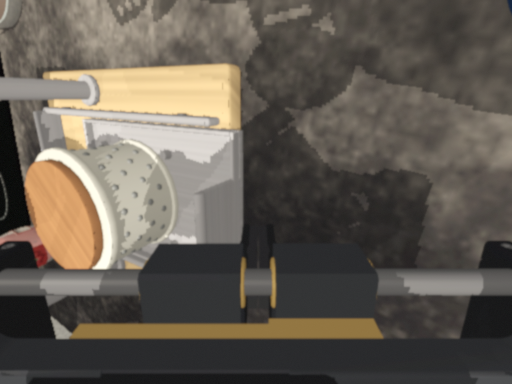

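The wrist view shows the fingertips at (258,240), just in front of the tray's front edge, with the mould standing upright on the tray. I'll lower slightly and advance to contact.

Call:
{"method": "move_arm", "body": {
  "commands": [
    {"hand": 0,"travel": [0,0.35,0.6],"twist": [0,0,0]},
    {"hand": 0,"travel": [0,-0.43,0.25],"twist": [0,0,0]},
    {"hand": 0,"travel": [0,-0.43,0.25],"twist": [0,0,0]},
    {"hand": 0,"travel": [0,-0.43,0.25],"twist": [0,0,0]}
  ]
}}

```text
time: 3.93
position: [0.6896, -0.119, 0.0598]
tool_rot: [0.963, 0.075, -0.021, -0.258]
ft_force: [-0.1, 0.2, -0.5]
grip_width: 0.0005
grip_force: 0.0
```

Call:
{"method": "move_arm", "body": {
  "commands": [
    {"hand": 0,"travel": [0,-0.43,0.25],"twist": [0,0,0]},
    {"hand": 0,"travel": [0,-0.43,0.25],"twist": [0,0,0]}
  ]
}}

```text
time: 4.1
position: [0.6883, -0.1091, 0.0602]
tool_rot: [0.963, 0.076, -0.02, -0.258]
ft_force: [1.4, -5.8, 2.0]
grip_width: 0.0007
grip_force: 4.6
```

Call:
{"method": "move_arm", "body": {
  "commands": [
    {"hand": 0,"travel": [0,-0.43,0.25],"twist": [0,0,0]},
    {"hand": 0,"travel": [0,-0.43,0.25],"twist": [0,0,0]}
  ]
}}

```text
time: 4.27
position: [0.6877, -0.101, 0.0604]
tool_rot: [0.963, 0.076, -0.019, -0.256]
ft_force: [-0.0, -4.3, 0.3]
grip_width: 0.0
grip_force: 2.1
```

Run:
```python
from h import *
st()
```

```text
4.27 [ 0.6877 -0.101   0.0604] press [-0.1683 -0.0024] F [-0.  -4.3  0.3] Fpress [-4.3  0.7] q [-0.48  0.94  1.2   0.42  1.35  0.77]
```

Call:
{"method": "move_arm", "body": {
  "commands": [
    {"hand": 0,"travel": [0,-0.52,0.3],"twist": [0,0,0]},
    {"hand": 0,"travel": [0,-0.52,0.3],"twist": [0,0,0]},
    {"hand": 0,"travel": [0,-0.52,0.3],"twist": [0,0,0]},
    {"hand": 0,"travel": [0,-0.52,0.3],"twist": [0,0,0]},
    {"hand": 0,"travel": [0,-0.52,0.3],"twist": [0,0,0]}
  ]
}}

```text
time: 4.68
position: [0.6821, -0.0698, 0.0603]
tool_rot: [0.963, 0.076, -0.02, -0.258]
ft_force: [0.1, -3.8, -0.6]
grip_width: 0.0004
grip_force: 2.3
```

Call:
{"method": "move_arm", "body": {
  "commands": [
    {"hand": 0,"travel": [0,-0.35,0.2],"twist": [0,0,0]},
    {"hand": 0,"travel": [0,-0.35,0.2],"twist": [0,0,0]}
  ]
}}

```text
time: 4.85
position: [0.6807, -0.0616, 0.0603]
tool_rot: [0.963, 0.076, -0.02, -0.258]
ft_force: [0.4, -4.9, 1.1]
grip_width: 0.0003
grip_force: 2.3
```

Run:
```python
from h import *
st(); w=cam('wrist','w3.png'); c=cam('side','s3.png')
```

```text
4.85 [ 0.6807 -0.0616  0.0603] press [-0.1284 -0.0017] F [ 0.4 -4.9  1.1] Fpress [-4.9  0.4] q [-0.44  0.92  1.26  0.44  1.3   0.78]
```

View pics/w3.png

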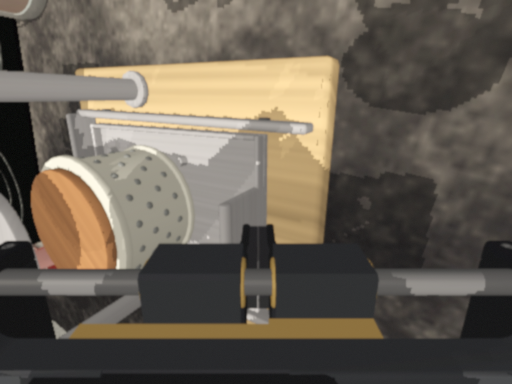

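The wrist view shows the mould upright on the tray, with the tray's left front corner at (265,135), nearly home. I'll push on slowly until the stop.

Call:
{"method": "move_arm", "body": {
  "commands": [
    {"hand": 0,"travel": [0,-0.3,0.17],"twist": [0,0,0]},
    {"hand": 0,"travel": [0,0,0],"twist": [0,0,0]}
  ]
}}

```text
time: 5.12
position: [0.6803, -0.0583, 0.0603]
tool_rot: [0.963, 0.076, -0.02, -0.258]
ft_force: [0.3, -3.6, -1.0]
grip_width: 0.0006
grip_force: 1.3
```

Call:
{"method": "move_arm", "body": {
  "commands": [
    {"hand": 0,"travel": [0,-0.3,0.17],"twist": [0,0,0]},
    {"hand": 0,"travel": [0,0,0],"twist": [0,0,0]}
  ]
}}

```text
time: 5.28
position: [0.6797, -0.0551, 0.0603]
tool_rot: [0.963, 0.075, -0.02, -0.258]
ft_force: [0.6, -3.1, -0.1]
grip_width: 0.0005
grip_force: 1.7
```

Call:
{"method": "move_arm", "body": {
  "commands": [
    {"hand": 0,"travel": [0,-0.3,0.17],"twist": [0,0,0]},
    {"hand": 0,"travel": [0,0,0],"twist": [0,0,0]}
  ]
}}

```text
time: 5.45
position: [0.6796, -0.054, 0.0603]
tool_rot: [0.964, 0.076, -0.02, -0.256]
ft_force: [0.6, -7.6, 0.6]
grip_width: 0.0003
grip_force: 3.8
```

Call:
{"method": "move_arm", "body": {
  "commands": [
    {"hand": 0,"travel": [0,-0.3,0.17],"twist": [0,0,0]},
    {"hand": 0,"travel": [0,0,0],"twist": [0,0,0]}
  ]
}}

```text
time: 5.62
position: [0.6797, -0.0537, 0.0604]
tool_rot: [0.964, 0.076, -0.019, -0.253]
ft_force: [-0.3, -14.6, 0.8]
grip_width: 0.0004
grip_force: 6.9
```

Call:
{"method": "move_arm", "body": {
  "commands": [
    {"hand": 0,"travel": [0,-0.3,0.17],"twist": [0,0,0]},
    {"hand": 0,"travel": [0,0,0],"twist": [0,0,0]}
  ]
}}

```text
time: 5.78
position: [0.6797, -0.0535, 0.0605]
tool_rot: [0.965, 0.076, -0.018, -0.251]
ft_force: [-1.5, -20.5, 3.3]
grip_width: 0.0006
grip_force: 10.0
```

Call:
{"method": "move_arm", "body": {
  "commands": [
    {"hand": 0,"travel": [0,1.7,-1.0],"twist": [0,0,0]},
    {"hand": 0,"travel": [0,2.6,-1.5],"twist": [0,0,0]},
    {"hand": 0,"travel": [0,2.6,-1.5],"twist": [0,0,0]},
    {"hand": 0,"travel": [0,2.6,-1.5],"twist": [0,0,0]},
    {"hand": 0,"travel": [0,2.6,-1.5],"twist": [0,0,0]}
  ]
}}

```text
time: 6.2
position: [0.6993, -0.1825, 0.0606]
tool_rot: [0.962, 0.076, -0.021, -0.26]
ft_force: [0.6, 0.1, 0.1]
grip_width: 0.0001
grip_force: 0.0
```

Call:
{"method": "move_arm", "body": {
  "commands": [
    {"hand": 0,"travel": [0,-1.8,-3.1],"twist": [0,0,0]},
    {"hand": 0,"travel": [0,-1.8,-3.1],"twist": [0,0,0]},
    {"hand": 0,"travel": [0,-1.8,-3.1],"twist": [0,0,0]},
    {"hand": 0,"travel": [0,-1.8,-3.1],"twist": [0,0,0]},
    {"hand": 0,"travel": [0,-1.8,-3.1],"twist": [0,0,0]}
  ]
}}

```text
time: 6.62
position: [0.699, -0.1811, 0.241]
tool_rot: [0.962, 0.076, -0.022, -0.26]
ft_force: [-0.4, -0.2, -0.5]
grip_width: 0.0002
grip_force: 0.0
```

Call:
{"method": "move_arm", "body": {
  "commands": [
    {"hand": 0,"travel": [-3.5,0,0],"twist": [-6,0,0]},
    {"hand": 0,"travel": [-3.5,0,0],"twist": [-6,0,0]},
    {"hand": 0,"travel": [-3.5,0,0],"twist": [-6,0,0]},
    {"hand": 0,"travel": [-3.5,0,0],"twist": [-6,0,0]},
    {"hand": 0,"travel": [-3.5,0,0],"twist": [-6,0,0]}
  ]
}}

```text
time: 7.03
position: [0.5248, -0.2086, 0.2401]
tool_rot: [0.997, 0.079, -0.0, 0.001]
ft_force: [-0.3, -0.8, 0.0]
grip_width: 0.0003
grip_force: 0.0
```

Run:
```python
from h import *
o=st();print(R.from_quat(o['tool_rot']).as_matrix().round(3).tolist())
c=cam('side'); s=cam('scene')
import pickle; d=pickle.load(open('c0.pkl','rb'))
k=c['frame'].astype(int)
for n,f in(('before',d['side']['frame'].astype(int)),('now',k)):
    r=f[180:200,295:320]; m=(r[...,0]>110)&(r[...,1]<70); ys,xs=np.nonzero(m); print(n,m.sum(),ys.min()+180,ys.max()+180,xs.min()+295,xs.max()+295)
    # follower
    h=cv2.cvtColor(f.astype(np.uint8),cv2.COLOR_RGB2HSV)[195:240,285:340]; m=cv2.inRange(h,(5,140,100),(14,255,255)); a=cv2.connectedComponentsWithStats(m); i=1+a[2][1:,4].argmax(); print('follower',a[2][i],a[3][i]+[285,195])
    cc=a[3][i]+[285,195]; w=plane(c,*cc,.098); print(w.round(4),(Rm.T@(w[:2]-t0)).round(4))
x=np.hstack([cv2.resize(c['frame'][165:280,255:365],(385,402),interpolation=cv2.INTER_CUBIC),cv2.resize(s['frame'][148:263,165:275],(385,402),interpolation=cv2.INTER_CUBIC)])
cv2.imwrite('pics/g.png',x[:,:,::-1])
```

```text
7.03 [ 0.5248 -0.2086  0.2401] press [-0.2493  0.1752] F [-0.3 -0.8  0. ] Fpress [-0.7  0.4] q [-0.58  0.44  1.58 -0.    1.12  0.84]
[[0.988, 0.157, 0.0], [0.157, -0.988, -0.002], [-0.0, 0.002, -1.0]]
before 22 189 192 303 311
follower [ 11  17  32  15 393] [311.63867684 218.85750636]
[0.6667 0.0054 0.098 ] [-0.06    0.0018]
now 24 189 192 303 311
follower [  6  10  31  13 323] [305.76780186 211.0619195 ]
[0.6558 0.0567 0.098 ] [-0.0076  0.0046]
```

Call:
{"method": "move_arm", "body": {
  "commands": [
    {"hand": 0,"travel": [0,0,-3.5],"twist": [0,0,0]},
    {"hand": 0,"travel": [0,0,-3.5],"twist": [0,0,0]},
    {"hand": 0,"travel": [0,0,-3.5],"twist": [0,0,0]},
    {"hand": 0,"travel": [0,0,-3.5],"twist": [0,0,0]},
    {"hand": 0,"travel": [-0.3,-2,0],"twist": [0,0,0]}
  ]
}}

```text
time: 7.55
position: [0.5247, -0.1935, 0.3871]
tool_rot: [0.997, 0.077, 0.006, 0.004]
ft_force: [0.9, 0.2, 1.4]
grip_width: -0.0
grip_force: 0.0
```

Call:
{"method": "move_arm", "body": {
  "commands": [
    {"hand": 0,"travel": [0,-3.8,0],"twist": [0,0,0]},
    {"hand": 0,"travel": [0,-3.8,0],"twist": [0,0,0]},
    {"hand": 0,"travel": [0,-3.8,0],"twist": [0,0,0]},
    {"hand": 0,"travel": [0,-3.8,0],"twist": [0,0,0]},
    {"hand": 0,"travel": [0,-3.8,0],"twist": [0,0,0]}
  ]
}}

```text
time: 7.97
position: [0.4895, -0.0001, 0.3793]
tool_rot: [0.997, 0.078, -0.002, -0.002]
ft_force: [0.8, 0.7, -0.4]
grip_width: 0.0004
grip_force: 0.0
```

Call:
{"method": "move_arm", "body": {
  "commands": [
    {"hand": 0,"travel": [0,-3.0,0],"twist": [0,0,0]},
    {"hand": 0,"travel": [0,-1.4,0],"twist": [0,0,0]},
    {"hand": 0,"travel": [0,0,0],"twist": [0,0,0]}
  ]
}}

```text
time: 8.22
position: [0.4822, 0.0446, 0.3794]
tool_rot: [0.997, 0.081, -0.002, -0.002]
ft_force: [0.0, -1.0, 0.7]
grip_width: 0.0002
grip_force: 0.0
```

Run:
```python
from h import *
o=st(); s=cam('scene');c=cam('side')
p=np.array(o['position'])-[0,0,.014]
k=lambda f,o:cv2.resize(f['frame'][o[1]:o[1]+120,o[0]:o[0]+120],(400,400),interpolation=cv2.INTER_CUBIC)
print((proj(s,p)-[170,140])*3.333,(proj(c,p)-[200,80])*3.333+[400,0])
cv2.imwrite('pics/g.png',np.hstack([k(s,(170,140)),k(c,(200,80))])[:,:,::-1])
```

```text
8.22 [0.4822 0.0446 0.3794] press [0.0075 0.1779] F [ 0.  -1.   0.7] Fpress [-1.   0.1] q [-0.14  0.18  1.57  0.    1.4   1.27]
[238.78215068 131.95801893] [530.55136647 104.62371435]
```

View pics/g.png

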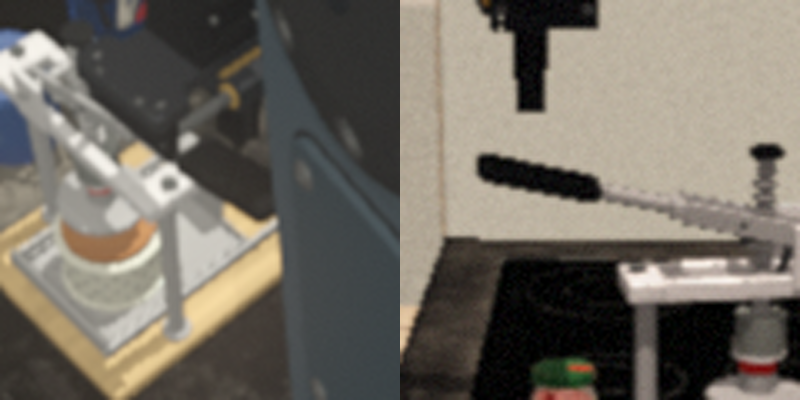

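The picture shows the closed fingertips directly above the middle of the black grip (side crop: tip at (530,105), grip at (540,175)), and the mould standing under the plate. Next is the first stroke.

Call:
{"method": "move_arm", "body": {
  "commands": [
    {"hand": 0,"travel": [0,0,2],"twist": [0,0,0]},
    {"hand": 0,"travel": [0,0,1.5],"twist": [0,0,0]},
    {"hand": 0,"travel": [0,0,1.5],"twist": [0,0,0]},
    {"hand": 0,"travel": [0,0,1.5],"twist": [0,0,0]}
  ]
}}

```text
time: 8.65
position: [0.4841, 0.0393, 0.3141]
tool_rot: [0.997, 0.077, -0.001, -0.0]
ft_force: [-1.8, -0.6, 3.1]
grip_width: 0.0002
grip_force: 1.3
```

Call:
{"method": "move_arm", "body": {
  "commands": [
    {"hand": 0,"travel": [0,0,1.5],"twist": [0,0,0]},
    {"hand": 0,"travel": [0,0,1.5],"twist": [0,0,0]},
    {"hand": 0,"travel": [0,0,1.5],"twist": [0,0,0]},
    {"hand": 0,"travel": [0,0,0.5],"twist": [0,0,0]},
    {"hand": 0,"travel": [0,0,0],"twist": [0,0,0]}
  ]
}}

```text
time: 9.07
position: [0.4838, 0.0393, 0.2642]
tool_rot: [0.997, 0.077, -0.002, -0.0]
ft_force: [-2.0, 0.1, 5.7]
grip_width: 0.0003
grip_force: 2.3
```

Call:
{"method": "move_arm", "body": {
  "commands": [
    {"hand": 0,"travel": [0,0,0.5],"twist": [0,0,0]},
    {"hand": 0,"travel": [0,0,0],"twist": [0,0,0]}
  ]
}}

```text
time: 9.23
position: [0.4841, 0.0393, 0.2624]
tool_rot: [0.997, 0.078, -0.001, 0.0]
ft_force: [-7.6, -1.2, 20.1]
grip_width: 0.0007
grip_force: 10.7
```

```bash
cat >> h.py <<'E'
def gauge():
    f=cam('side')['frame'].astype(int)
    r=f[150:235,297:318]; m=(r[...,0]>100)&(r[...,1]<75)&(r[...,0]-r[...,1]>55); ys,xs=np.nonzero(m)
    # blobs near stem
    print('red',m.sum(),(ys.min()+150,ys.max()+150,xs.min()+297,xs.max()+297) if len(ys) else '')
    print('col',[tuple(map(int,f[v,305:310].mean(0))) for v in range(170,212,2)])
    return f
E
python3 - <<'E'
from h import *
st(); gauge()
E
```

```text
9.23 [0.4841 0.0393 0.2624] press [0.0019 0.1769] F [-7.6 -1.2 20.1] Fpress [0.  7.7] q [-0.15  0.31  1.74 -0.    1.1   1.27]
red 36 (np.int64(192), np.int64(213), np.int64(302), np.int64(315))
col [(86, 79, 75), (88, 83, 77), (76, 71, 67), (90, 85, 78), (122, 117, 107), (101, 96, 89), (96, 92, 84), (96, 91, 83), (96, 93, 85), (96, 91, 84), (135, 126, 118), (138, 74, 70), (117, 21, 19), (116, 100, 95), (133, 123, 116), (138, 126, 120), (191, 178, 170), (197, 184, 174), (167, 155, 147), (112, 84, 67), (103, 56, 29)]
```

Call:
{"method": "move_arm", "body": {
  "commands": [
    {"hand": 0,"travel": [0,0,-2],"twist": [0,0,0]},
    {"hand": 0,"travel": [0,0,-2.5],"twist": [0,0,0]},
    {"hand": 0,"travel": [0,0,-2.5],"twist": [0,0,0]},
    {"hand": 0,"travel": [0,0,-2.5],"twist": [0,0,0]},
    {"hand": 0,"travel": [0,0,0],"twist": [0,0,0]}
  ]
}}

```text
time: 9.7
position: [0.4877, 0.0392, 0.3601]
tool_rot: [0.997, 0.078, 0.005, 0.001]
ft_force: [0.3, -0.1, 0.7]
grip_width: 0.0009
grip_force: 0.0
```

Run:
```python
from h import *
st(); gauge()
f=cam('side')['frame'];
# grip top row near column: dark mask
m=(f.max(2)<55)[:, 225:232]; print([int(v) for v in np.nonzero(m.sum(1)>3)[0] if 100<v<170])
```

```text
9.7 [0.4877 0.0392 0.3601] press [0.0013 0.1733] F [ 0.3 -0.1  0.7] Fpress [-0.1 -0.3] q [-0.15  0.2   1.6   0.    1.33  1.27]
red 34 (np.int64(192), np.int64(213), np.int64(299), np.int64(316))
col [(87, 80, 76), (87, 81, 77), (74, 69, 64), (86, 80, 75), (120, 115, 105), (100, 97, 89), (94, 90, 81), (95, 90, 82), (94, 91, 83), (93, 88, 82), (134, 125, 117), (137, 74, 68), (114, 20, 17), (114, 100, 93), (132, 123, 116), (137, 127, 119), (190, 177, 168), (195, 183, 173), (166, 155, 147), (112, 83, 67), (103, 58, 31)]
[127, 128, 129, 130, 131, 132, 133, 134, 160, 167, 168, 169]
```

Call:
{"method": "move_arm", "body": {
  "commands": [
    {"hand": 0,"travel": [0,0,2],"twist": [0,0,0]},
    {"hand": 0,"travel": [0,0,2],"twist": [0,0,0]},
    {"hand": 0,"travel": [0,0,2],"twist": [0,0,0]},
    {"hand": 0,"travel": [0,0,2],"twist": [0,0,0]},
    {"hand": 0,"travel": [0,0,1.5],"twist": [0,0,0]}
  ]
}}

```text
time: 10.22
position: [0.4836, 0.0398, 0.2591]
tool_rot: [0.997, 0.078, -0.001, -0.0]
ft_force: [-16.3, 0.3, 74.1]
grip_width: 0.0001
grip_force: 38.7
```

Call:
{"method": "move_arm", "body": {
  "commands": [
    {"hand": 0,"travel": [0,0,0],"twist": [0,0,0]},
    {"hand": 0,"travel": [0,0,0],"twist": [0,0,0]}
  ]
}}

```text
time: 10.38
position: [0.4833, 0.0398, 0.262]
tool_rot: [0.997, 0.078, -0.001, 0.0]
ft_force: [-8.4, -0.2, 25.6]
grip_width: 0.0005
grip_force: 13.2
```

Call:
{"method": "move_arm", "body": {
  "commands": [
    {"hand": 0,"travel": [0,0,-2],"twist": [0,0,0]},
    {"hand": 0,"travel": [0,0,-2.5],"twist": [0,0,0]},
    {"hand": 0,"travel": [0,0,-2.5],"twist": [0,0,0]},
    {"hand": 0,"travel": [0,0,-2.5],"twist": [0,0,0]},
    {"hand": 0,"travel": [0,0,0],"twist": [0,0,0]}
  ]
}}

```text
time: 10.8
position: [0.4866, 0.0397, 0.3581]
tool_rot: [0.997, 0.078, 0.003, 0.001]
ft_force: [0.6, -0.3, -1.0]
grip_width: 0.0003
grip_force: 0.0
```

Run:
```python
from h import *
st(); gauge()
```

```text
10.8 [0.4866 0.0397 0.3581] press [0.002  0.1743] F [ 0.6 -0.3 -1. ] Fpress [-0.4 -0.5] q [-0.15  0.2   1.6   0.    1.33  1.27]
red 39 (np.int64(196), np.int64(214), np.int64(302), np.int64(316))
col [(85, 78, 74), (88, 81, 78), (77, 72, 68), (90, 84, 78), (77, 70, 66), (88, 82, 78), (119, 114, 104), (97, 93, 85), (98, 93, 85), (95, 91, 83), (95, 91, 83), (95, 91, 84), (151, 140, 132), (131, 68, 63), (117, 28, 25), (128, 114, 106), (132, 123, 116), (141, 131, 123), (192, 180, 170), (196, 183, 173), (158, 148, 141)]
```

Call:
{"method": "move_arm", "body": {
  "commands": [
    {"hand": 0,"travel": [0,0,2.5],"twist": [0,0,0]},
    {"hand": 0,"travel": [0,0,2],"twist": [0,0,0]},
    {"hand": 0,"travel": [0,0,2],"twist": [0,0,0]},
    {"hand": 0,"travel": [0,0,1.2],"twist": [0,0,0]},
    {"hand": 0,"travel": [0,0,0.8],"twist": [0,0,0]}
  ]
}}

```text
time: 11.27
position: [0.4824, 0.0399, 0.2668]
tool_rot: [0.997, 0.078, -0.003, -0.0]
ft_force: [-2.7, -1.4, 6.0]
grip_width: 0.0006
grip_force: 3.1
```

Call:
{"method": "move_arm", "body": {
  "commands": [
    {"hand": 0,"travel": [0,0,0.5],"twist": [0,0,0]},
    {"hand": 0,"travel": [0,0,0.4],"twist": [0,0,0]},
    {"hand": 0,"travel": [0,0,0],"twist": [0,0,0]}
  ]
}}

```text
time: 11.52
position: [0.4828, 0.0399, 0.2621]
tool_rot: [0.997, 0.078, -0.002, 0.0]
ft_force: [-8.8, -0.7, 23.1]
grip_width: 0.0004
grip_force: 11.8
```

Call:
{"method": "move_arm", "body": {
  "commands": [
    {"hand": 0,"travel": [0,0,-2],"twist": [0,0,0]},
    {"hand": 0,"travel": [0,0,-2.5],"twist": [0,0,0]},
    {"hand": 0,"travel": [0,0,-2.5],"twist": [0,0,0]},
    {"hand": 0,"travel": [0,0,-2.4],"twist": [0,0,0]},
    {"hand": 0,"travel": [0,0,0],"twist": [0,0,0]}
  ]
}}

```text
time: 11.93
position: [0.4866, 0.0401, 0.358]
tool_rot: [0.997, 0.078, 0.004, 0.001]
ft_force: [0.0, 0.3, 1.3]
grip_width: 0.0004
grip_force: 0.0
```

Run:
```python
from h import *
st(); gauge()
```

```text
11.93 [0.4866 0.0401 0.358 ] press [0.0024 0.1743] F [0.  0.3 1.3] Fpress [ 0.3 -0.1] q [-0.15  0.2   1.6   0.    1.33  1.27]
red 27 (np.int64(199), np.int64(202), np.int64(302), np.int64(311))
col [(85, 79, 74), (89, 81, 77), (76, 70, 67), (87, 81, 77), (86, 79, 75), (85, 80, 76), (99, 92, 86), (131, 123, 114), (125, 119, 109), (95, 92, 84), (93, 90, 81), (94, 89, 82), (95, 91, 82), (98, 93, 86), (159, 138, 130), (121, 25, 22), (127, 64, 60), (132, 123, 117), (132, 121, 115), (161, 149, 142), (196, 182, 173)]
```

Call:
{"method": "move_arm", "body": {
  "commands": [
    {"hand": 0,"travel": [0,0,2.5],"twist": [0,0,0]},
    {"hand": 0,"travel": [0,0,2],"twist": [0,0,0]},
    {"hand": 0,"travel": [0,0,2],"twist": [0,0,0]},
    {"hand": 0,"travel": [0,0,1.2],"twist": [0,0,0]},
    {"hand": 0,"travel": [0,0,0.8],"twist": [0,0,0]}
  ]
}}

```text
time: 12.4
position: [0.4824, 0.0401, 0.267]
tool_rot: [0.997, 0.078, -0.003, -0.0]
ft_force: [-2.9, -1.9, 8.3]
grip_width: 0.0005
grip_force: 4.3
```

Call:
{"method": "move_arm", "body": {
  "commands": [
    {"hand": 0,"travel": [0,0,0.5],"twist": [0,0,0]},
    {"hand": 0,"travel": [0,0,0.4],"twist": [0,0,0]},
    {"hand": 0,"travel": [0,0,0],"twist": [0,0,0]}
  ]
}}

```text
time: 12.65
position: [0.4828, 0.0401, 0.2621]
tool_rot: [0.997, 0.078, -0.002, 0.0]
ft_force: [-9.2, 0.4, 26.1]
grip_width: 0.0004
grip_force: 13.4
```

Call:
{"method": "move_arm", "body": {
  "commands": [
    {"hand": 0,"travel": [0,0,-2],"twist": [0,0,0]},
    {"hand": 0,"travel": [0,0,-2.5],"twist": [0,0,0]},
    {"hand": 0,"travel": [0,0,-2.5],"twist": [0,0,0]},
    {"hand": 0,"travel": [0,0,-2.4],"twist": [0,0,0]},
    {"hand": 0,"travel": [0,0,0],"twist": [0,0,0]}
  ]
}}

```text
time: 13.07
position: [0.4861, 0.0402, 0.3572]
tool_rot: [0.997, 0.078, 0.003, 0.0]
ft_force: [0.3, 0.4, -0.3]
grip_width: 0.0006
grip_force: 0.0
```

Run:
```python
from h import *
st(); gauge()
```

```text
13.07 [0.4861 0.0402 0.3572] press [0.0025 0.1747] F [ 0.3  0.4 -0.3] Fpress [ 0.3 -0.4] q [-0.15  0.2   1.6   0.    1.33  1.27]
red 12 (np.int64(201), np.int64(202), np.int64(303), np.int64(310))
col [(99, 91, 87), (78, 72, 66), (88, 82, 76), (79, 72, 68), (86, 78, 74), (84, 76, 72), (107, 98, 93), (100, 91, 87), (135, 127, 119), (128, 122, 112), (96, 92, 83), (96, 93, 85), (96, 92, 83), (95, 90, 82), (105, 100, 92), (159, 135, 128), (112, 43, 41), (110, 102, 97), (128, 119, 112), (153, 141, 133), (196, 184, 174)]
```

The red band has shrunk from 4 rows to 2, so the gauge is at about 0.005. One more stroke should hide it.

Call:
{"method": "move_arm", "body": {
  "commands": [
    {"hand": 0,"travel": [0,0,2.5],"twist": [0,0,0]},
    {"hand": 0,"travel": [0,0,2],"twist": [0,0,0]},
    {"hand": 0,"travel": [0,0,2],"twist": [0,0,0]},
    {"hand": 0,"travel": [0,0,1.2],"twist": [0,0,0]},
    {"hand": 0,"travel": [0,0,0.8],"twist": [0,0,0]}
  ]
}}

```text
time: 13.53
position: [0.4816, 0.0397, 0.2667]
tool_rot: [0.997, 0.078, -0.004, 0.0]
ft_force: [-3.2, -2.6, 9.9]
grip_width: 0.0004
grip_force: 5.3
```

Call:
{"method": "move_arm", "body": {
  "commands": [
    {"hand": 0,"travel": [0,0,0.5],"twist": [0,0,0]},
    {"hand": 0,"travel": [0,0,0.4],"twist": [0,0,0]},
    {"hand": 0,"travel": [0,0,0],"twist": [0,0,0]}
  ]
}}

```text
time: 13.78
position: [0.482, 0.0398, 0.2619]
tool_rot: [0.997, 0.079, -0.003, 0.001]
ft_force: [-10.8, -2.2, 30.1]
grip_width: 0.0003
grip_force: 14.9
```

Call:
{"method": "move_arm", "body": {
  "commands": [
    {"hand": 0,"travel": [0,0,-2],"twist": [0,0,0]},
    {"hand": 0,"travel": [0,0,-2.5],"twist": [0,0,0]},
    {"hand": 0,"travel": [0,0,-2.5],"twist": [0,0,0]},
    {"hand": 0,"travel": [0,0,-3.0],"twist": [0,0,0]},
    {"hand": 0,"travel": [0,0,-2],"twist": [0,0,0]}
  ]
}}

```text
time: 14.2
position: [0.4837, 0.0404, 0.3802]
tool_rot: [0.997, 0.078, -0.001, -0.0]
ft_force: [0.9, 0.5, -0.2]
grip_width: 0.0003
grip_force: 0.0
```

Run:
```python
from h import *
st(); gauge()
f=cam('side')['frame']; m=(f.max(2)<55)[:, 225:232]; print([int(v) for v in np.nonzero(m.sum(1)>3)[0] if 100<v<170])
```

```text
14.2 [0.4837 0.0404 0.3802] press [0.0031 0.1771] F [ 0.9  0.5 -0.2] Fpress [ 0.3 -0.9] q [-0.15  0.18  1.56  0.    1.4   1.27]
red 0 
col [(105, 97, 91), (79, 73, 69), (88, 81, 78), (76, 70, 66), (87, 80, 75), (85, 80, 74), (99, 92, 87), (105, 97, 92), (99, 90, 87), (112, 104, 98), (140, 134, 122), (110, 105, 97), (95, 92, 84), (95, 90, 82), (93, 89, 82), (93, 89, 81), (115, 108, 101), (144, 132, 125), (89, 83, 78), (132, 122, 115), (193, 180, 171)]
[127, 128, 129, 130, 131, 132, 133, 134, 153, 160, 167, 168, 169]
```

No red is left, the lever is back up at its starting rows (127–134), and the arm is clear. I'll hand in.

```bash
python3 -c "
from rig import robot
print(robot.hand_in())"
```

```text
the job is handed in; nothing more can be done
None
```

Job handed in: the tray was pushed home against the rear stop, and five full lever strokes took the red band just out of sight in the last side-camera image; the lever is back up and the timer was never approached (stroke 2 hit the lever's stop hard, at 74 N on the wrist against the 120 N limit).

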